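# Change over the child-safe knobs of a two-ring hob

## Task

The pot has been moved to the other ring of the hob, but the ring it left is still switched on. First turn the child-safe knob of the empty ring to off, then turn the knob of the ring under the pot on, so that its nose points at the small clip-on heat marker beside that knob; each knob must be pulled up to turn past its lock and pushed fully home again at the end. Leave the pot and everything that stands around standing where it is.

Things in the scene. Friction and masses are not known exactly. Their poses are not given: they have to be found in the camera images.
- hob: Fixed two-ring hob, a metal slab 330 mm deep (x), 420 mm wide (y), 55 mm high; origin at the centre of its underside, x away from the robot side, z up. Two knobs on the front strip of its top (local x = -108 mm, y = 100 and -100 mm); each knob's ring, a dark disc of radius 80 mm, 7 mm high, is straight behind it (local x = +65 mm, same y).
- knob_empty (a point): Knob of the empty ring (on at the start): centre of its top, on the upright turning axis. A round skirt (radius 31 mm) carries an upright bar grip 16 mm thick (y), reaching along the point's x from -29 mm (blunt end) to +25 mm, then an 8 mm thick nose to +36 mm. The skirt's top lies 33 mm below this point, the hob's top 49 mm (knob home). +x points to the nose, z up.
- lift_empty (a joint): How far the empty ring's knob is pulled up (m): 0 fully home, 0.016 fully out. Friction of about 3.5 N holds it wherever it is left; no spring. It must be out by more than 0.010 to pass the lock.
- turn_empty (a joint): Angle of that knob (rad), growing clockwise seen from above. 0 is off: nose along the hob's +x, at the long raised rib. Range -0.08 to 1.5. With the knob home it turns only within -0.08 to 0.08 (off) or 0.75 to 1.5 (on); between these a gate stops it and it cannot be pushed home. Pulled up it turns freely (friction 0.04 N m) and stays where left. On at the start.
- knob_pot (a point): knob of the ring under the pot (off at the start); same shape, point and axes as knob_empty.
- lift_pot (a joint): how far the pot's knob is pulled up (m); as lift_empty.
- turn_pot (a joint): angle of the pot's knob (rad); as turn_empty. It starts at off.
- marker: Fixed heat marker: a black clip (16 x 16 mm, 13 mm high with its fin) on the hob top beside the pot's knob, 39 to 55 mm from the knob's axis, somewhere in the on range. Its origin is on the knob's axis at the hob's top; its x axis points from there to the clip. The knob's nose (+x of knob_pot) must end up pointing the same way.
- pot: steel pot, radius 70 mm (with its handles somewhat wider), 95 mm high, standing on the ring behind the pot's knob; origin at the centre of its underside.
- salt_shaker: salt shaker, diameter 44 mm, 90 mm high, standing on the hob's front strip between the knobs; origin at the centre of its underside. Bystander.
- pepper_mill: wooden pepper mill, diameter 58 mm, 170 mm high, on the worktop in front of the hob; origin under its centre. Bystander.
- tin_beans: tin, diameter 76 mm, 58 mm high, on the worktop to the left of the hob; origin under its centre. Bystander.
- spice0: spice jar, diameter 41 mm, 105 mm high, on the worktop to the right of the hob; origin under its centre. Bystander.
- lemon: lemon, 78 mm long, on the worktop at the front left; origin under its centre. Bystander.
- garlic: garlic bulb, 53 mm, on the worktop at the front right; origin under its centre. Bystander.
Things that resemble listed ones, but are neither listed nor needed, are in the scene too. What is shaped like the pot but red is not meant.

How it is judged:
By the outcome, as a careful person would: the job done as asked, in the order asked, and still so for the second after the job is handed in, with the robot touching nothing.
It also fails if it takes over 58 s, if anything falls off the work surface, if the arm or the gripper's body presses on something with over 40 N, if the wrist force passes 120 N, or if a joint passes its speed limit or range.

## Robot

A 7-joint arm with a two-finger parallel gripper is mounted at the origin on a cart in front of the work surface, level with it; the furniture and walls round the work are solid. World frame = base frame: x ahead of the robot, y to its left, z up, the work surface at z = 0. Lengths are in m, angles in rad, forces in N, time in s.
With the tool pointing down it reaches from about 0.35 to 0.9 m from the base axis. Payload 8.1 kg.
Tool frame: the origin (TCP) lies on the centre line of the jaws, within the pads' length; the fingertips stand 19 mm ahead of it and the grasp point (between the pads) is the TCP (arm.tip_reach is the distance from the TCP to the fingertips, in m); z points along the fingers, y is the line along which they close (so a half turn about z gives the same grasp; the last joint's range is limited). The gripper opens to 92 mm and grips with 3 to 60 N. Pads are 19 mm wide; open, the fingers measure 130 mm over their backs; the gripper's body (75 mm by 190 mm) begins 47 mm behind the grasp point.
Start: joints at [1.163, 0.434, 0.025, 1.573, -0.012, 1.134, -0.075], TCP at [0.188, -0.596, 0.246] pointing down, gripper open.
Joint ranges: [-2.62, 2.62], [-0.44, 2.09], [-1.27, 1.32], [0.08, 2.57], [-1.32, 4.46], [0.12, 2], [-2.74, 2.74]. Speed limits (rad/s): [2.22, 2.22, 3.01, 3.01, 3.14, 3.14, 3.14].

## Interface

Orientations are given as a rotation vector (axis times angle).
In Python, from cell import arm gives the robot as it stands.
- The arm moves only by the tool arm_command, never from a script. Its argument "targets" is a list that holds one entry, the list of rows, each a list of 6 numbers: the shift along the tool's x, y, z in m, then the turn, a rotation vector about the tool's x, y, z in rad. A call has 1 to 10 rows; each row shifts and turns the commanded pose from where the row before left it, along the tool's axes as they then stand; what a row does not reach is not made up. A row lasts 1/8 s, in which the tool goes at most 62.5 mm and 10.7 degrees, less where a joint would pass 70% of its speed; a pose out of reach is approached as far as the arm can. A call with a gripper value outside its range is refused whole. "jaw" is the finger opening in m, from 0 to 0.0918, set as the call begins (left out, the last holds). The fingers move at their own pace and stop on an object; "newtons" is the grip in N (left out, the last holds). Time passes only in rows, so rows that do not move let the fingers close. It gives the time, the measured TCP pose, the force, the opening and the grip force at its end, in the units of the state.
- arm.observe(): the state, without advancing time (a new reading comes with each control period).
- arm.get_image(name): name is "side" or "top" or "wrist"; returns a dict with "pixels" (420x560x3 uint8, red, green, blue), "z_map" (420x560 float32, m along the optical axis (not along the pixel's ray), 0 where there is no reading), "fx", "fy", "cx", "cy" (pixels), "xyz" and "rotation" of the camera in the world; the wrist camera has in their place "T_tool_cam" (4x4, takes a point from camera to tool coordinates, whose origin is the TCP and whose axes are the flange's). Camera axes: x right, y down, z forward; pixel columns grow to the right and rows downward; lengths in m; the calibration is good to about 2 mm. The wrist camera is an equidistant fisheye: a pixel r from the principal point sees the ray r / f radians off the axis. A picture is of the moment at which its call begins: read the wrist's pose just before it.
- arm.sign_off(): hands the job in; it is judged then, once.
The state is a dict: "clock": time; "joints": joint angles; "dq": joint speeds; "joint_efforts": joint torques, N m; "position": TCP position; "ee_rot": TCP orientation; "force": force on the tool from outside, world axes, zero at the start; "ft_torque": the same for the moment, N m; "width": opening from 0.0 (shut) to 1.0 (fully open); "gripper_force": force on a finger pad.
Only numpy, scipy, OpenCV 4.12 (cv2) and the standard library are available. Lean on these libraries where they do the work, as an engineer would, in place of code of your own. Each camera call takes 0.05 s, during which the arm holds its last target. There are 200 camera calls.

## Working session

There is one attempt and no reset: what is moved stays moved. The work goes in short steps, Python scripts to look and compute and a tool call to move; the robot and the scene stay as the last step left them, time stands still between calls to the robot, and variables do not carry over. Pictures are saved under pics/ and viewed, at most 10 in all, crops included, and the job is handed in when it is done.

Besides the shell and the picture viewer there is one more tool, called after "Request:" as a command line: name --argument value ..., lists and objects as JSON in quotes. arm_command: Moves the arm, as the interface text tells. Its arguments: {"type":"object","properties":{"targets":{"type":"array","items":{"type":"array","items":{"type":"array","items":{"type":"number"}}}},"jaw":{"type":"number"},"newtons":{"type":"number"}},"required":["targets"]}

```bash
mkdir -p pics; ls
cat > h.py <<'E'
import numpy as np, cv2
from cell import arm
from scipy.spatial.transform import Rotation as R
def save(n,px,s=1,crop=None):
    if crop: px=px[crop[1]:crop[3],crop[0]:crop[2]]
    px=cv2.resize(px,None,fx=s,fy=s,interpolation=cv2.INTER_CUBIC)
    cv2.imwrite('pics/'+n,cv2.cvtColor(px,cv2.COLOR_RGB2BGR))
def rot(im):
    r=np.array(im['rotation'],float); return r if r.shape==(3,3) else R.from_rotvec(r).as_matrix()
def plane(im,u,v,z):
    "ray onto height z"
    d=rot(im)@np.array([(u-im['cx'])/im['fx'],(v-im['cy'])/im['fy'],1]); o=np.array(im['xyz'])
    return o+d*(z-o[2])/d[2]
def depth(im,u,v):
    k=im['z_map'][int(v),int(u)]
    return np.array(im['xyz'])+rot(im)@np.array([(u-im['cx'])/im['fx'],(v-im['cy'])/im['fy'],1])*k
E
python3 - <<'E'
from h import *
s=arm.observe();print(s)
for n in('top','side'):
    im=arm.get_image(n);save(n+'0.png',im['pixels']);print(n,im['xyz'],im['rotation'],im['fx'],im['cx'],im['cy'])
E
```

```text
pics
{'clock': 0.0, 'joints': array([ 1.1634189 ,  0.43521934,  0.02497676,  1.57412263, -0.01164233,
        1.13400252, -0.0750607 ]), 'dq': array([-1.92934087e-05,  8.02949557e-04,  2.65315297e-03, -4.27843674e-04,
       -5.73560254e-04,  1.65675507e-03,  4.21255405e-04]), 'joint_efforts': array([-3.78776977e-04, -6.67845297e+01,  9.84746888e-01, -3.14448881e+01,
       -6.05962845e-02,  4.29442304e-02,  1.31697066e-04]), 'position': array([ 0.18735808, -0.59573367,  0.24493738]), 'ee_rot': array([-3.10364832e+00, -4.76573553e-01,  5.50735319e-04]), 'force': array([ 0.05675276, -0.10391628,  0.06593515]), 'ft_torque': array([-0.0077374 ,  0.04449066,  0.00160845]), 'gripper_force': 0.0, 'width': 1.0004919255558524}
top [ 0.43484724 -0.0027277   0.99416607] [-2.13736363  2.17973239 -0.12303125] 381.89875273262095 279.72719838767676 207.82385363966398
side [ 0.55995261 -0.97684354  0.56223572] [-2.02609807  0.02043515  0.01115842] 431.74235551257766 281.25452359239443 211.68817234332712
```

View pics/top0.png

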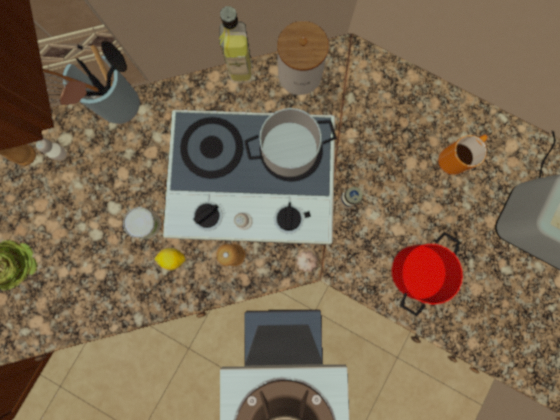

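View pics/side0.png

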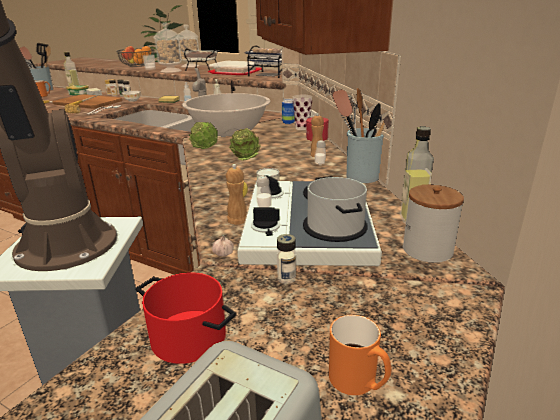

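Top view: the empty ring's knob is at (207,215), with its nose up-right or down-left. The pot's knob is at (288,217), with the marker clip at (307,214) and the salt shaker at (242,221). The pepper mill is at (229,255). The steel pot is at (290,145). The red pot at (427,272) is a decoy.

Things that could be mistaken for each other are the two knobs and the clip: (207,215) is behind the bare ring, (288,217) is behind the steel pot. I'll check this in a close crop.

Run:
```python
from h import *
im=arm.get_image('top');save('crop1.png',im['pixels'],4,(155,190,345,270))
g=im['pixels'].astype(int).max(2)
# strip corners (hob top z=.055) 
P=im['pixels'].astype(int)
m=((P.min(2)>150)&(P.max(2)-P.min(2)<40)).astype(np.uint8)
m[:185]=0;m[262:]=0
m=cv2.morphologyEx(m,cv2.MORPH_OPEN,np.ones((3,3)))
m[:, :155]=0;m[:,345:]=0
c=max(cv2.findContours(m,0,2)[0],key=cv2.contourArea)
r=cv2.minAreaRect(c);print(r)
for p in cv2.boxPoints(r):print(p,plane(im,*p,.055))
# knob tops from depth
H,W=g.shape
uu,vv=np.meshgrid(np.arange(W),np.arange(H))
d=np.stack([(uu-im['cx'])/im['fx'],(vv-im['cy'])/im['fy'],np.ones_like(uu)],-1)*im['z_map'][...,None]
X=d@rot(im).T+np.array(im['xyz'])
np.save('X.npy',X)
for n,(u,v) in dict(e=(207,215),p=(288,217)).items():
    w=np.zeros((H,W),bool);w[v-16:v+17,u-16:u+17]=1
    if n=='p': w[:,302:]=0
    dk=w&(g<90)
    t=w&(X[...,2]>.092)&(X[...,2]<.115)
    for nm,k in(('dark',dk),('top',t)):
        q=X[k];print(n,nm,k.sum(),q.mean(0).round(4),np.median(q[:,2]).round(4))
    q=X[t][:,:2];a=q-q.mean(0);ev,V=np.linalg.eigh(a.T@a);ax=V[:,1];s=a@ax
    print('axis',np.degrees(np.arctan2(ax[1],ax[0])),s.min(),s.max(),np.sqrt(ev/len(q)))
for n,(u,v) in dict(salt=(242,220),mill=(229,254),clip=(307,214),hob=(260,205)).items():print(n,X[v,u].round(3))
```

```text
((248.47607421875, 216.1249237060547), (167.6325225830078, 51.33857345581055), 3.8844916820526123)
[163.1134 236.0571] [0.48202511 0.28810941 0.055     ]
[166.59134 184.83646] [0.60965577 0.28153717 0.055     ]
[333.83875 196.19275] [ 0.57260555 -0.13485264  0.055     ]
[330.3608  247.41339] [ 0.44629114 -0.12180594  0.055     ]
e dark 468 [0.5288 0.1756 0.0836] 0.0727
e top 187 [0.531  0.1777 0.1025] 0.103
axis 127.0628065199677 -0.03519768407871953 0.029823729435008675 [0.00464473 0.01748374]
p dark 463 [ 0.5182 -0.0205  0.0819] 0.0715
p top 169 [ 0.5197 -0.02    0.1029] 0.103
axis 175.70926611611475 -0.03477387197316141 0.028859197317553934 [0.00441262 0.01749548]
salt [0.51  0.085 0.141]
mill [0.435 0.111 0.165]
clip [ 0.528 -0.066  0.066]
hob [0.554 0.049 0.054]
```

View pics/crop1.png

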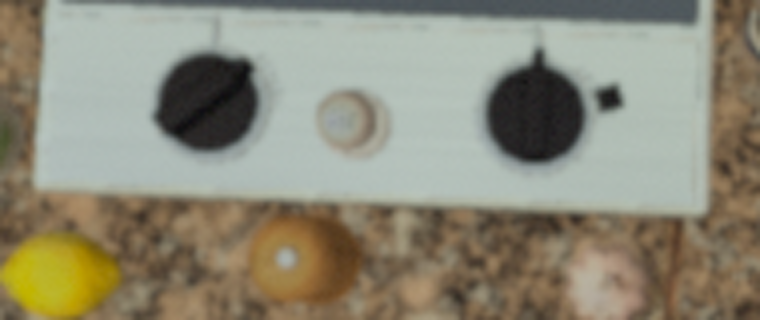

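The crop confirms it. The left knob (207,215) is on, with its nose up-right at about -53° world. The right knob (288,217) is off, with its nose at the rib and the clip at (307,214), radius 47 mm, which matches. The mill, the shaker and the pot restrict the 190 mm gripper body, so I'll grip each bar lengthwise and high.

```bash
cat >> h.py <<'E'
def to(p,yaw):
    "shift in current tool axes and tool-z turn that puts TCP at p and tool y along yaw(deg), mod 180"
    s=arm.observe(); T=R.from_rotvec(s['ee_rot']).as_matrix()
    cur=np.degrees(np.arctan2(T[1,1],T[0,1])); dy=(yaw-cur+90)%180-90
    print('pos',s['position'].round(4),'yaw',round(cur,2),'j7',s['joints'][6].round(2),'clock',s['clock'],'tz',T[:,2].round(4),
      '\nshift',(T.T@(np.array(p)-s['position'])).round(4),'zturn rad',round(-np.radians(dy),4))
E
python3 -c "
from h import *
to((.53,.1785,.25),-53)
X=np.load('X.npy')
print(X[130:165,265:318][X[130:165,265:318,2]>.14].mean(0), X[109:125,280:300,2].max())"
```

```text
pos [ 0.1874 -0.5959  0.2451] yaw -72.54 j7 -0.08 clock 0.15 tz [-4.0e-04  1.1e-03 -1.0e+00] 
shift [ 0.5591 -0.6359 -0.0042] zturn rad -0.3411
[ 0.62322879 -0.02639603  0.2415013 ] 0.9941660747971192
```

Request:
arm_command --targets '[[[0.035, -0.04, 0, 0, 0, 0], [0.035, -0.04, 0, 0, 0, 0], [0.035, -0.04, 0, 0, 0, 0], [0.035, -0.04, 0, 0, 0, 0], [0.035, -0.04, 0, 0, 0, 0], [0.035, -0.04, 0, 0, 0, 0], [0.035, -0.04, 0, 0, 0, 0], [0.035, -0.04, 0, 0, 0, 0], [0.035, -0.04, 0, 0, 0, 0], [0.035, -0.04, 0, 0, 0, 0]]]' --jaw 0.0918 --newtons 25

```text
clock: 1.4
position: [0.4018, -0.1081, 0.2459]
ee_rot: [3.105, 0.476, 0.001]
force: [0.3, 0.7, -0.3]
width: 0.999
gripper_force: 0.0
```

```bash
python3 -c "
from h import *
to((.53,.1785,.25),-53)"
```

```text
pos [ 0.4018 -0.1081  0.2459] yaw -72.55 j7 -1.18 clock 1.4 tz [ 4.e-04 -3.e-04 -1.e+00] 
shift [ 0.2082 -0.2349 -0.0042] zturn rad -0.3413
```

Request:
arm_command --targets '[[[0.035, -0.0385, 0, 0, 0, 0], [0.035, -0.0385, 0, 0, 0, 0], [0.035, -0.0385, 0, 0, 0, 0], [0.035, -0.0385, 0, 0, 0, 0], [0.035, -0.0385, 0, 0, 0, 0], [0.035, -0.0425, 0, 0, 0, 0], [0, 0, -0.004, 0, 0, -0.17], [0, 0, 0, 0, 0, -0.17], [0, 0, 0, 0, 0, 0], [0, 0, 0, 0, 0, 0]]]'

```text
clock: 2.65
position: [0.5312, 0.1772, 0.2496]
ee_rot: [2.982, 0.989, -0.001]
force: [-0.7, 0.7, 0.3]
width: 0.996
gripper_force: 0.0
```

```bash
cat >> h.py <<'E'
def wrist(n=None,s=1,crop=None):
    st=arm.observe(); im=arm.get_image('wrist'); T=np.eye(4); T[:3,:3]=R.from_rotvec(st['ee_rot']).as_matrix(); T[:3,3]=st['position']
    C=T@np.array(im['T_tool_cam'])
    if n: save(n,im['pixels'],s,crop)
    return im,C
def wplane(im,C,uv,z):
    uv=np.atleast_2d(np.asarray(uv,float)); q=(uv-[im['cx'],im['cy']])/[im['fx'],im['fy']]; r=np.linalg.norm(q,axis=1)+1e-12
    d=np.c_[q*(np.sin(r)/r)[:,None],np.cos(r)]@C[:3,:3].T
    return C[:3,3]+d*((z-C[2,3])/d[:,2])[:,None]
def wpix(im,C,p):
    q=(np.asarray(p)-C[:3,3])@C[:3,:3]; r=np.arctan2(np.hypot(q[0],q[1]),q[2]); return q[:2]/np.hypot(q[0],q[1])*r*im['fx']+[im['cx'],im['cy']]
E
python3 -c "
from h import *
to((.5304,.1785,.106),-53)
print(arm.observe()['joints'].round(2))
im,C=wrist('w1.png');print(C.round(3),im['fx'],wpix(im,C,(.5304,.1785,.104)),im['z_map'][wpix(im,C,(.5304,.1785,.104)).astype(int)[1],wpix(im,C,(.5304,.1785,.104)).astype(int)[0]])"
```

```text
pos [0.5312 0.1772 0.2496] yaw -53.3 j7 -1.56 clock 2.65 tz [-3.e-04 -2.e-04 -1.e+00] 
shift [ 0.0002 -0.0015  0.1436] zturn rad -0.0053
[-0.01  0.39 -0.56  1.69  0.22  1.13 -1.56]
[[ 0.598 -0.765 -0.24   0.596]
 [-0.801 -0.571 -0.179  0.225]
 [-0.     0.299 -0.954  0.389]
 [ 0.     0.     0.     1.   ]] 325.19226210127806 [274.07425467 201.42880554] 0.29395503
```

View pics/w1.png

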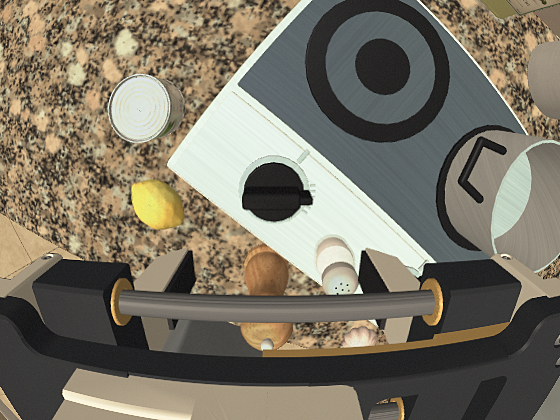

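The wrist view shows the empty knob at (274,195). Its blunt end is at (243,198) and its nose at (312,199), horizontal in the image, so the jaws line up with the bar. The mill (265,270) and shaker (338,262) stand to the gripper's side. I'll check the bar-top centroid by depth.

```bash
cat >> h.py <<'E'
def bar(im,C,p,zmin,zmax,rad=.045):
    "bar-top points near p by depth -> axis position estimate, nose line angle"
    v,u=np.mgrid[0:420,0:560]; uv=np.c_[u.ravel(),v.ravel()].astype(float); q=(uv-[im['cx'],im['cy']])/[im['fx'],im['fy']]; r=np.linalg.norm(q,axis=1)+1e-12
    z=im['z_map'].ravel(); d=np.c_[q/r[:,None]*np.tan(r)[:,None],np.ones(len(r))]*z[:,None]
    X=d@C[:3,:3].T+C[:3,3]; k=(z>0)&(r<1.4)&(X[:,2]>zmin)&(X[:,2]<zmax)&(np.hypot(*(X[:,:2]-np.array(p)).T)<rad)
    q=X[k]; (cx,cy),(w,h),a=cv2.minAreaRect((q[:,:2]*1000).astype(np.float32)); c=q[:,:2].mean(0); e,V=np.linalg.eigh(np.cov(q[:,:2].T)); ax=V[:,1]
    print('n',k.sum(),'centroid',c.round(4),'z',np.median(q[:,2]).round(4),'axis deg',np.degrees(np.arctan2(ax[1],ax[0])).round(2),'rect',round(cx,1),round(cy,1),round(w,1),round(h,1),round(a,1)); return q
E
python3 -c "
from h import *
im,C=wrist(); bar(im,C,(.5304,.1785),.1,.110); bar(im,C,(.5187,-.02),.1,.110)"
```

```text
n 1104 centroid [0.5304 0.1785] z 0.1039 axis deg 127.26 rect 531.2 175.8 16.7 64.7 36.9
n 0 centroid [nan nan] z nan axis deg nan rect 0.0 0.0 0.0 0.0 0.0h.py:39: RuntimeWarning: Mean of empty slice.
  q=X[k]; (cx,cy),(w,h),a=cv2.minAreaRect((q[:,:2]*1000).astype(np.float32)); c=q[:,:2].mean(0); e,V=np.linalg.eigh(np.cov(q[:,:2].T)); ax=V[:,1]
  ret = um.true_divide(
  avg = a.mean(axis, **keepdims_kw)
h.py:39: RuntimeWarning: Degrees of freedom <= 0 for slice
  q=X[k]; (cx,cy),(w,h),a=cv2.minAreaRect((q[:,:2]*1000).astype(np.float32)); c=q[:,:2].mean(0); e,V=np.linalg.eigh(np.cov(q[:,:2].T)); ax=V[:,1]
  c *= np.true_divide(1, fact)
  c *= np.true_divide(1, fact)
  return _methods._mean(a, axis=axis, dtype=dtype,
  ret = ret.dtype.type(ret / rcount)
```

Request:
arm_command --targets '[[[-0.001, 0.001, 0.04, 0, 0, 0], [0, 0, 0.04, 0, 0, 0], [0, 0, 0.03, 0, 0, 0], [0, 0, 0.02, 0, 0, 0], [0, 0, 0.0135, 0, 0, 0], [0, 0, 0, 0, 0, 0]]]'

```text
clock: 3.5
position: [0.5307, 0.1759, 0.1057]
ee_rot: [2.98, 0.994, -0.002]
force: [-0.7, 0.1, 0.6]
width: 1.005
gripper_force: 0.0
```

Request:
arm_command --targets '[[[0, 0, 0, 0, 0, 0], [0, 0, 0, 0, 0, 0], [0, 0, 0, 0, 0, 0], [0, 0, 0, 0, 0, 0], [0, 0, 0, 0, 0, 0], [0, 0, 0, 0, 0, 0]]]' --jaw 0.05 --newtons 25

```text
clock: 4.25
position: [0.5313, 0.1763, 0.1067]
ee_rot: [2.98, 0.995, 0.001]
force: [-1.4, 0.1, 5.6]
width: 0.705
gripper_force: 25.0
```

Request:
arm_command --targets '[[[0, 0, -0.005, 0, 0, 0], [0, 0, -0.005, 0, 0, 0], [0, 0, -0.004, 0, 0, 0], [0, 0, 0, 0, 0, 0], [0, 0, 0, 0, 0, 0]]]'

```text
clock: 4.88
position: [0.5312, 0.1763, 0.1207]
ee_rot: [2.98, 0.995, 0.001]
force: [0.8, 0.8, 2.5]
width: 0.707
gripper_force: 25.0
```

```bash
python3 -c "
from h import *
im,C=wrist(); bar(im,C,(.5304,.1785),.1,.135,.03);print(arm.observe()['force'],arm.observe()['position'])"
```

```text
n 4564 centroid [0.5318 0.1813] z 0.1173 axis deg 126.7 rect 530.7 178.7 16.7 59.9 36.7
[0.10475792 1.0819866  1.83449367] [0.53120824 0.1762913  0.12056298]
```

Request:
arm_command --targets '[[[0.0006, 0, 0, 0, 0, -0.143], [0.0005, 0, 0, 0, 0, -0.143], [0.0005, 0, 0, 0, 0, -0.143], [0.0005, 0, 0, 0, 0, -0.143], [0.0005, 0, 0, 0, 0, -0.143], [0.0005, 0, 0, 0, 0, -0.142], [0, 0, 0, 0, 0, 0], [0, 0, 0, 0, 0, 0]]]'

```text
clock: 5.92
position: [0.5334, 0.1786, 0.1204]
ee_rot: [2.3, 2.139, 0.002]
force: [5.2, 0.1, 0.1]
width: 0.714
gripper_force: 25.0
```

```bash
python3 -c "
from h import *
to((.5291+.0035,.1786-.0003,.106),-4)
im,C=wrist('w2.png'); bar(im,C,(.5304,.1785),.1,.135,.03);print(arm.observe()['force'],arm.observe()['ft_torque'])"
```

```text
pos [0.5334 0.1786 0.1204] yaw -4.16 j7 -0.93 clock 5.925 tz [ 1.2e-03  3.0e-04 -1.0e+00] 
shift [-0.0003 -0.0008  0.0144] zturn rad -0.0027
n 4494 centroid [0.5294 0.1822] z 0.117 axis deg 175.73 rect 530.5 179.7 16.7 59.9 85.0
[5.26940474 0.51466618 1.02436948] [ 0.11865677 -1.46000437 -0.002707  ]
```

View pics/w2.png

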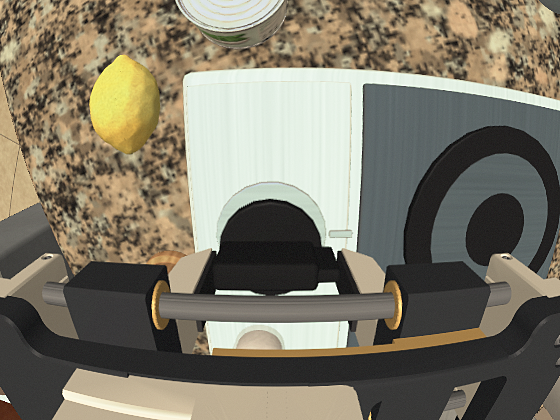

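The bar turned with the jaws and now lies along the hob's x, with the nose at (330,265), parallel to the hob edge and the rib. Now I'll push it home.

Request:
arm_command --targets '[[[0, 0, 0.005, 0, 0, 0], [0, 0, 0.005, 0, 0, 0], [0, 0, 0.004, 0, 0, 0], [0, 0, 0.001, 0, 0, 0], [0, 0, 0.001, 0, 0, 0], [0, 0, 0, 0, 0, 0]]]'

```text
clock: 6.72
position: [0.5336, 0.1789, 0.1064]
ee_rot: [2.296, 2.14, 0.003]
force: [-0.4, -4.3, 27.2]
width: 0.712
gripper_force: 25.0
```

```bash
python3 -c "
from h import *
im,C=wrist(); bar(im,C,(.5304,.1785),.09,.135,.03);print(arm.observe()['force'],arm.observe()['position'])"
```

```text
n 4237 centroid [0.5291 0.1819] z 0.1035 axis deg 175.74 rect 530.5 179.7 16.3 60.0 86.1
[-1.2358772  -4.12530576 27.91290399] [0.53357299 0.17889866 0.10639148]
```

Request:
arm_command --targets '[[[0, 0, -0.001, 0, 0, 0], [0, 0, 0, 0, 0, 0], [0, 0, 0, 0, 0, 0], [0, 0, 0, 0, 0, 0]]]' --jaw 0.09

```text
clock: 7.28
position: [0.5322, 0.1785, 0.1047]
ee_rot: [-2.297, -2.143, 0.002]
force: [-0.2, -0.1, 0.0]
width: 0.977
gripper_force: 0.0
```

Request:
arm_command --targets '[[[0, 0, -0.02, 0, 0, 0], [0, 0, -0.04, 0, 0, 0], [0, 0, -0.04, 0, 0, 0], [0, 0, -0.04, 0, 0, 0], [0, 0, 0, 0, 0, 0]]]'

```text
clock: 7.9
position: [0.534, 0.1801, 0.2497]
ee_rot: [2.295, 2.142, 0.01]
force: [-0.2, 0.5, 0.6]
width: 0.982
gripper_force: 0.0
```

```bash
python3 -c "
from h import *
im,C=wrist(); bar(im,C,(.5304,.1785),.095,.135); to((.5187+.0035,-.0202,.25),-4.3)"
```

```text
n 1177 centroid [0.5307 0.1798] z 0.1037 axis deg 175.55 rect 533.2 178.7 16.0 64.7 85.4
pos [0.5333 0.1793 0.2476] yaw -3.96 j7 -0.81 clock 7.95 tz [ 0.0035  0.0011 -1.    ] 
shift [-0.1997  0.0027 -0.0026] zturn rad 0.006
```

Request:
arm_command --targets '[[[-0.05, 0.001, 0, 0, 0, 0], [-0.05, 0.001, 0, 0, 0, 0], [-0.05, 0.001, 0, 0, 0, 0], [-0.05, 0, 0, 0, 0, 0.006], [0, 0, 0, 0, 0, 0], [0, 0, 0, 0, 0, 0]]]'

```text
clock: 8.7
position: [0.5214, -0.0207, 0.2449]
ee_rot: [-2.303, -2.136, 0.001]
force: [0.7, 1.4, 0.1]
width: 0.982
gripper_force: 0.0
```

```bash
python3 -c "
from h import *
im,C=wrist('w3.png'); to((.5187+.0035,-.0202,.106),-4.3); bar(im,C,(.5187,-.02),.095,.135); q=bar(im,C,(.528,-.066),.058,.07,.013)
print(arm.observe()['joints'].round(2))"
```

```text
pos [ 0.5215 -0.02    0.245 ] yaw -4.23 j7 -0.43 clock 8.75 tz [-6.e-04  7.e-04 -1.e+00] 
shift [-0.0003  0.0008  0.139 ] zturn rad 0.0013
n 1225 centroid [ 0.5195 -0.0198] z 0.1038 axis deg 175.77 rect 522.0 -20.8 16.2 64.5 85.2
n 243 centroid [ 0.5279 -0.0641] z 0.0613 axis deg 111.5 rect 528.1 -63.7 19.5 19.8 11.9
[ 0.54  0.38 -0.8   1.78  0.3   1.11 -0.43]
```

View pics/w3.png

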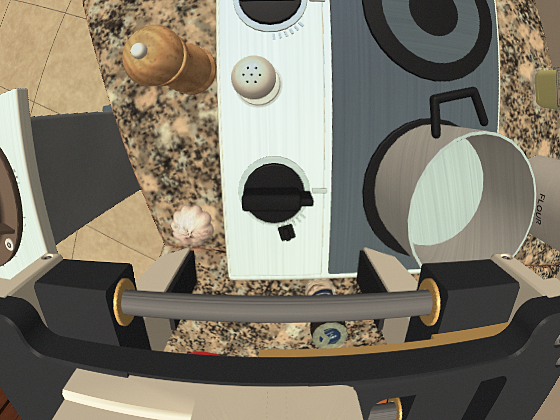

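The wrist view shows the pot's knob at (275,198), with its nose at (312,199) toward the rib at (320,191). The clip is at (287,233), the shaker at (254,78) and the pot rim's near edge at about (410,200). I'll check the pot clearance before going down.

```bash
python3 -c "
from h import *
v,u=np.mgrid[0:420,0:560]
im,C=wrist()
uv=np.c_[u.ravel(),v.ravel()].astype(float); q=(uv-[im['cx'],im['cy']])/[im['fx'],im['fy']]; r=np.linalg.norm(q,axis=1)+1e-12
z=im['z_map'].ravel(); X=(np.c_[q/r[:,None]*np.tan(r)[:,None],np.ones(len(r))]*z[:,None])@C[:3,:3].T+C[:3,3]
k=(z>0)&(r<1.3)&(X[:,2]>.1)&(X[:,2]<.17)&(X[:,0]>.57)&(X[:,0]<.68)&(abs(X[:,1])<.12)&(uv[:,1]<240)
p=X[k];print(k.sum(),p[:,2].max(),[(y,np.percentile(p[abs(p[:,1]-y)<.01,0],1).round(3)) for y in np.arange(-.06,.1,.02) if (abs(p[:,1]-y)<.01).sum()>5])
k=(z>0)&(r<1.3)&(abs(X[:,2]-.0675)<.003)&(np.hypot(X[:,0]-.528,X[:,1]+.066)<.014);print(k.sum(),X[k].mean(0))
im=arm.get_image('top');P=im['pixels'][205:225,300:316].max(2)<80
ys,xs=np.nonzero(P);print(P.sum(),plane(im,xs.mean()+300,ys.mean()+205,.061))
"
```

```text
4109 0.15917679374118796 [(np.float64(-0.06), np.float64(0.627)), (np.float64(-0.039999999999999994), np.float64(0.623)), (np.float64(-0.01999999999999999), np.float64(0.622)), (np.float64(1.3877787807814457e-17), np.float64(0.625)), (np.float64(0.020000000000000018), np.float64(0.634)), (np.float64(0.04000000000000002), np.float64(0.649)), (np.float64(0.060000000000000026), np.float64(0.647)), (np.float64(0.08000000000000002), np.float64(0.65))]
67 [ 0.52815054 -0.06577123  0.06762811]
0 [nan nan nan]<string>:11: RuntimeWarning: Mean of empty slice.
  ret = ret.dtype.type(ret / rcount)
```

Request:
arm_command --targets '[[[0.0008, 0, 0.04, 0, 0, 0], [0, 0, 0.04, 0, 0, 0], [0, 0, 0.03, 0, 0, 0], [0, 0, 0.015, 0, 0, 0], [0, 0, 0.009, 0, 0, 0], [0, 0, 0, 0, 0, 0]]]'

```text
clock: 9.6
position: [0.5222, -0.0199, 0.1114]
ee_rot: [2.303, 2.137, 0.0]
force: [0.3, -0.8, -0.5]
width: 0.978
gripper_force: 0.0
```

Request:
arm_command --targets '[[[0, 0, 0, 0, 0, 0], [0, 0, 0, 0, 0, 0], [0, 0, 0, 0, 0, 0], [0, 0, 0, 0, 0, 0], [0, 0, 0, 0, 0, 0], [0, 0, 0, 0, 0, 0]]]' --jaw 0.05 --newtons 25

```text
clock: 10.35
position: [0.5222, -0.0203, 0.1116]
ee_rot: [2.303, 2.136, 0.0]
force: [-0.7, -0.5, 5.7]
width: 0.708
gripper_force: 25.0
```

Request:
arm_command --targets '[[[0, 0, -0.005, 0, 0, 0], [0, 0, -0.005, 0, 0, 0], [0, 0, -0.004, 0, 0, 0], [0, 0, 0, 0, 0, 0], [0, 0, 0, 0, 0, 0]]]'

```text
clock: 10.98
position: [0.5222, -0.0203, 0.1256]
ee_rot: [2.303, 2.136, 0.0]
force: [1.6, -0.4, 1.5]
width: 0.712
gripper_force: 25.0
```

```bash
python3 -c "
from h import *
im,C=wrist(); bar(im,C,(.5187,-.02),.095,.135,.03);to((.5185+.0034*.208,-.0206-.0034,.11),-78)"
```

```text
n 4762 centroid [ 0.5173 -0.0171] z 0.1171 axis deg 176.4 rect 518.8 -20.2 16.8 59.7 85.7
pos [ 0.5222 -0.0203  0.1255] yaw -4.31 j7 -0.56 clock 11.025 tz [ 6.e-04 -2.e-04 -1.e+00] 
shift [-0.0039 -0.0027  0.0155] zturn rad 1.2862
```

Request:
arm_command --targets '[[[-0.0005, 0, 0, 0, 0, 0.161], [-0.0005, 0, 0, 0, 0, 0.161], [-0.0005, 0, 0, 0, 0, 0.161], [-0.0005, 0, 0, 0, 0, 0.161], [-0.0006, 0, 0, 0, 0, 0.161], [-0.0006, 0, 0, 0, 0, 0.161], [-0.0006, 0, 0, 0, 0, 0.16], [-0.0005, 0, 0, 0, 0, 0.16], [0, 0, 0, 0, 0, 0], [0, 0, 0, 0, 0, 0]]]'

```text
clock: 12.28
position: [0.5191, -0.0233, 0.1251]
ee_rot: [3.124, 0.335, -0.001]
force: [-0.5, -0.7, 2.0]
width: 0.706
gripper_force: 25.0
```

```bash
python3 -c "
from h import *
im,C=wrist(); bar(im,C,(.5187,-.02),.095,.135,.03);to((.5185+.0034*.208,-.0206-.0034,.11),-78);print(arm.observe()['force'],arm.observe()['ft_torque'])"
```

```text
n 4777 centroid [ 0.5212 -0.0179] z 0.1168 axis deg 102.87 rect 519.5 -20.4 19.3 58.5 14.7
pos [ 0.5191 -0.0234  0.1251] yaw -77.81 j7 -1.64 clock 12.325 tz [-8.e-04 -0.e+00 -1.e+00] 
shift [0.     0.0006 0.0151] zturn rad 0.0033
[-1.15301941 -0.85888804  2.72411661] [-0.10618448  0.25859192 -0.03607657]
```

Request:
arm_command --targets '[[[0, 0, 0.005, 0, 0, 0], [0, 0, 0.005, 0, 0, 0], [0, 0, 0.004, 0, 0, 0], [0, 0, 0.001, 0, 0, 0], [0, 0, 0.001, 0, 0, 0], [0, 0, 0, 0, 0, 0]]]'

```text
clock: 13.08
position: [0.5199, -0.0235, 0.1109]
ee_rot: [3.123, 0.329, 0.002]
force: [-9.0, -1.6, 27.5]
width: 0.708
gripper_force: 25.1
```

Request:
arm_command --targets '[[[0, 0, -0.001, 0, 0, 0], [0, 0, 0, 0, 0, 0], [0, 0, 0, 0, 0, 0], [0, 0, 0, 0, 0, 0]]]' --jaw 0.09

```text
clock: 13.58
position: [0.5194, -0.0235, 0.1099]
ee_rot: [-3.124, -0.329, 0.001]
force: [-0.4, 0.1, -0.4]
width: 0.977
gripper_force: 0.0
```

Request:
arm_command --targets '[[[0, 0, -0.02, 0, 0, 0], [0, 0, -0.04, 0, 0, 0], [0, 0, -0.04, 0, 0, 0], [0, 0, -0.04, 0, 0, 0], [0, 0, 0, 0, 0, 0], [0, 0, 0, 0, 0, 0]]]'

```text
clock: 14.32
position: [0.5191, -0.0236, 0.2496]
ee_rot: [3.124, 0.329, -0.001]
force: [0.5, -0.0, -0.4]
width: 0.981
gripper_force: 0.0
```

```bash
python3 -c "
from h import *
im,C=wrist('w4.png'); to((.5185,-.0206,.11),-78);bar(im,C,(.5187,-.02),.095,.135); bar(im,C,(.528,-.066),.0645,.0705,.014)"
```

```text
pos [ 0.5188 -0.0236  0.2491] yaw -77.99 j7 -1.56 clock 14.375 tz [-1.7e-03 -1.0e-04 -1.0e+00] 
shift [ 0.0005 -0.003   0.1391] zturn rad 0.0002
n 1204 centroid [ 0.5193 -0.0218] z 0.1038 axis deg 102.0 rect 518.9 -24.3 16.2 64.7 11.5
n 77 centroid [ 0.5283 -0.0664] z 0.0679 axis deg 101.58 rect 528.1 -66.3 6.0 12.5 11.5
```

View pics/w4.png

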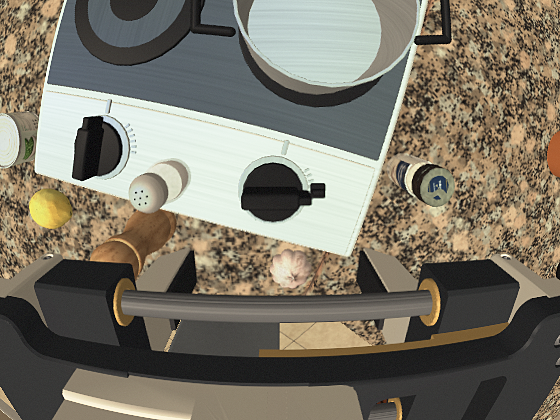

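The last view shows the pot knob's nose (312,192) pointing at the clip (318,190), at -78.0° against about -78° for the clip. Both bar tops are at the home height of 0.104 m. The empty knob (97,150) points at its rib, and everything around is still standing.

```bash
python3 -c "
from cell import arm
print(arm.sign_off())"
```

```text
the job is handed in; nothing more can be done
None
```

The job is handed in: the empty ring's knob was turned off first, then the pot's knob was turned on with its nose within about 0.5° of the heat marker. Both knobs are pushed home, nothing around them was knocked over, and it took about 14 s of the 58 s allowed.

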